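# Load the tube roller and start it

## Robot

A 6-joint arm with a two-finger parallel gripper is mounted at the origin on a cart in front of the work surface, level with it; the furniture and walls round the work are solid. World frame = base frame: x ahead of the robot, y to its left, z up, the work surface at z = 0. Lengths are in m, angles in rad, forces in N, time in s.
With the tool pointing down it reaches from about 0.4 to 0.825 m from the base axis. Payload 7 kg.
Tool frame: the origin (TCP) lies at the very end of the fingers, on their centre line; the grasp point (between the pads) lies arm.hold_point_z behind it (arm.hold_point_z is the distance from the TCP to the grasp point, in m); z points along the fingers, y is the line along which they close (so a half turn about z gives the same grasp; the last joint's range is limited). The gripper opens to 88 mm and grips with 3 to 60 N. Pads are 19 mm wide; open, the fingers measure 130 mm over their backs; the gripper's body (78 mm by 193 mm) begins 47 mm behind the grasp point.
Start: joints at [-1.041, 0.359, 0.012, 0, -1.224, -0.288], TCP at [0.162, -0.655, 0.196] pointing down, gripper open.
Joint ranges: [-3.07, 3.07], [-1.43, 2.12], [-1.02, 1.25], [-3.03, 1.67], [-3.05, -0], [-3.03, 3.03]. Speed limits (rad/s): [2.39, 2.39, 3.01, 3.14, 3.14, 3.14].

## Interface

Orientations are given as [roll, pitch, yaw] about the fixed x, y, z axes, in that order (R = Rz(yaw) Ry(pitch) Rx(roll)).
In Python, from station import arm, optics gives the robot as it stands (arm), with the cameras (optics).
- The arm moves only by the tool nudge_tcp, called after "Call:" as name(argument=value, ...) on one line, values as JSON. Schema: {"type":"object","properties":{"plan":{"type":"object","properties":{"moves":{"type":"array","items":{"type":"array","items":{"type":"number"},"minItems":5,"maxItems":5},"minItems":1,"maxItems":20}},"additionalProperties":false,"required":["moves"]},"grip_force":{"type":"number"},"only":{"type":"string"},"quiet":{"type":"boolean"},"lines":{"type":"string"}},"required":["plan"],"additionalProperties":false}. plan is an object whose key "moves" holds a list of rows, 1 to 20 of them, each of 5 numbers: the finger opening in m, then dx, dy, dz in parts of the range, where 1.0 means 0.75 m, then a turn about the tool's z in shares of 180 degrees (1.0 is 180 degrees); each row is the pose to reach, as a shift and turn from the pose commanded when the call began, along the tool's axes at that moment; what a row does not reach only later rows make up. A row lasts 1/12 s, in which the tool goes at most 0.0417 m and 0.125 rad, less where a joint would pass 70% of its speed; a pose out of reach is approached as far as the arm can. The fingers move at their own pace and stop on an object; grip_force is the grip in N (left out, the last holds). Time passes only in rows, so rows that do not move let the fingers close. The tool returns the time, the measured TCP pose, the force, the opening and the grip force at its end. only (a regular expression) keeps the lines of the reply that match it, lines (a string "A,B") keeps lines A to B, and quiet returns only ok. Shift and turn numbers lie between -1 and 1, and a call with a number outside is refused. Input that does not fit is refused with a message, and nothing moves.
- arm.get_state(): the state, without advancing time (a new reading comes with each control period).
- optics.grab_frame(name): name is "side" or "top"; returns the picture (400x640x3 uint8, red, green, blue); there is no depth.
- optics.camera_params(name): a dict with "fx", "fy", "cx", "cy" (pixels), "T" (4x4, takes a point from camera to world coordinates). Camera axes: x right, y down, z forward; pixel columns grow to the right and rows downward; lengths in m; the calibration is good to about 2 mm. A picture is of the moment at which its call begins. camera_params takes no time and is no camera call.
- arm.job_done(): hands the job in; it is judged then, once.
The state is a dict: "t": time; "q": joint angles; "qd": joint speeds; "joint_efforts": joint torques, N m; "eef_pos": TCP position; "ee_rot": TCP orientation; "force": force on the tool from outside, world axes, zero at the start; "moment": the same for the moment, N m; "width": finger opening in m; "gripper_force": force on a finger pad.
Only numpy, scipy, OpenCV 4.12 (cv2) and the standard library are available. Lean on these libraries where they do the work, as an engineer would, in place of code of your own. Each camera call takes 0.05 s, during which the arm holds its last target. There are 200 camera calls.

## Task

Pick the orange-capped tube out of its open wire cradle without letting it roll away, and lay it gently and centrally along the rubber wheels of the tube roller, level, with its cap end at the roller's open end and its pointed end towards the white motor housing. Let go of it, and after that push the green-tipped start lever on the housing all the way over to its other side. Leave the blue-capped tube lying in its cradle, and do not knock over or push away the objective case and the petri dish.

Things in the scene. Friction and masses are not known exactly. Their poses are not given: they have to be found in the camera images.
- orange_tube: Amber round plastic tube, 140 mm long, white paper band, orange cap, 42 to 84 g; to be put on the roller. Origin on its axis at mid-length; x axis = tube's axis, towards the cap. Barrel 30 mm diameter from x = -56 to +46 mm, pointed end -70 to -56, cap 35 mm diameter +46 to +70. Lies level; its roll about x means nothing. Hold it about mid-barrel, a finger on either side.
- orange_cap (a point): Point on the axis of the orange-capped tube inside its cap, 58 mm from the tube's origin.
- blue_tube: The same tube with a blue cap, in the rack's other place; it stays there. The tubes rest in shallow cradles, axis 41.6 mm above the table: a sideways push of about half a tube's weight rolls it out. Beside each tube the fingers have free room between the rack's cross plates, down to the 6 mm base plate.
- rack: Fixed grey cradle rack, base 120 mm (x) by 170 mm (y), 6 mm thick. Origin: middle of underside. Places at y = -42 and +42 mm; which tube is in which varies. Each tube lies along the rack's x, cap to +x, on two steel wires of 6 mm (x -40 to 40 mm), 18 mm apart, axes 26 mm above the table. Cross plates under the wires at x = -36 and +36 mm, 6 mm thick, 24.5 mm high.
- mixer: Fixed white tube roller. Origin on the table, under the middle between its wheels. Base 12 mm thick, x -65 to 65 mm, y -54 to 130 mm; motor housing 60 mm high, y 78 to 130 mm. Two shafts of 8 mm along y at x = -18 and +18 mm, axes 34 mm high, each with two black rubber wheels (32 mm diameter, 10 mm wide) at y = -32 and +32 mm. Open end at -y: low plate, 38 mm high, at y = -47 mm.
- bed (a point): Where the orange-capped tube's origin must come to lie, the tube along y, cap to -y: over the mixer's origin, 59.2 mm above the table. Axes as the mixer's: -y to the open end, +y to the housing. Here the tube rests in the trough on all four wheels, which turn with slight friction. Between the wheels (y -27 to +27 mm) the fingers have room down to the shafts, tops 38 mm above the table.
- starter (a joint): Start lever on top of the housing: 0 = off, leaning 0.5 rad to the mixer's -x; 1.0 = on, leaning 0.5 rad to the mixer's +x (end stop). Stays where it is left; about 1.5 N at the tip moves it.
- starter_tip (a point): Centre of the green ball, 15 mm diameter, at the tip of the start lever, 36 mm from its hinge. About 97 mm above the table at either end of its travel.
- starter_hinge (a point): Middle of the start lever's hinge, fixed to the mixer, 65 mm above the table; the hinge axis is the mixer's y.
- objective_case: Upright round plastic case, black below and clear above, 36 mm diameter, 59 mm high, origin at the centre of its underside. To be left alone.
- petri_dish: Flat round white dish, 62 mm diameter, 13 mm high, origin at the centre of its underside. To be left alone.

How it is judged:
On the way, in this order (a step that is already met when the one before it is completed fails the run):
1. the orange-capped tube lies on the wheels, cap at the open end, let go, the start lever still off (horizontal distance between orange_tube and bed below 0.012 m and x of orange_tube in the frame of bed between -0.004 and 0.004 m and z of orange_tube in the frame of bed between -0.003 and 0.003 m and y of orange_cap in the frame of bed below -0.04 m and angle between the x axis of orange_tube and the y axis of bed, either way round below 0.06 rad and contact force between orange_tube and the fingers below 0.05 N and linear speed of orange_tube below 0.02 m/s and value of joint starter below 0.35 rad), for 0.2 s.
2. the start lever is pushed over (value of joint starter above 0.85 rad), for 0.2 s.
At the end, for the whole second after the job is handed in: The orange-capped tube rests free on the four wheels, cap at the open end: within 12 mm along, 4 mm across and 3 mm in height of the bed point, 0.06 rad of the wheels' axes; the start lever is at 0.85 or more; the blue-capped tube is within 20 mm of where it lay (horizontal distance between orange_tube and bed below 0.012 m and x of orange_tube in the frame of bed between -0.004 and 0.004 m and z of orange_tube in the frame of bed between -0.003 and 0.003 m and y of orange_cap in the frame of bed below -0.04 m and angle between the x axis of orange_tube and the y axis of bed, either way round below 0.06 rad and contact force between orange_tube and the fingers below 0.05 N and linear speed of orange_tube below 0.02 m/s and distance of blue_tube from where it was at the start of the episode below 0.02 m and value of joint starter above 0.85 rad); the robot touches nothing.
It fails at once if a tube rolls out of its cradle or falls (its axis lower than 34 mm above the table) (height (world z) of any of orange_tube, blue_tube below 0.034 m).
It fails at once if the orange-capped tube is dropped on or pressed against the roller (more than 25 N) (contact force between orange_tube and mixer above 25 N).
It fails at once if the blue-capped tube is moved by more than 20 mm (distance of blue_tube from where it was at the start of the episode above 0.02 m).
It fails at once if the objective case or the petri dish is pushed by more than 25 mm or knocked over (distance of any of objective_case, petri_dish from where it was at the start of the episode above 0.025 m or angle between objective_case's own z axis and vertical above 0.5 rad).
It also fails if it takes over 45 s, if anything falls off the work surface, if the arm or the gripper's body presses on something with over 40 N, if the wrist force passes 120 N, or if a joint passes its speed limit or range.

## Working session

There is one attempt and no reset: what is moved stays moved. The work goes in short steps, Python scripts to look and compute and a tool call to move; the robot and the scene stay as the last step left them, time stands still between calls to the robot, and variables do not carry over. Pictures are saved under pics/ and viewed, at most 10 in all, crops included, and the job is handed in when it is done.

```bash
ls; mkdir -p pics
```

Run:
```python
from station import arm, optics
import cv2
for n in("top","side"):
    f=optics.grab_frame(n); cv2.imwrite(f"pics/{n}0.png",f[:,:,::-1])
    p=optics.camera_params(n); print(n,p)
print(arm.get_state(),arm.hold_point_z)
```

```text
pics
station.py
top {'fx': 413.4542383074159, 'fy': 413.4542383074159, 'cx': 315.8861961122908, 'cy': 196.12899597047854, 'T': array([[-0.02072213, -0.99379097,  0.10931654,  0.4267114 ],
       [-0.99975584,  0.02143633,  0.00536205, -0.06149395],
       [-0.0076721 , -0.10917874, -0.99399253,  1.0780588 ],
       [ 0.        ,  0.        ,  0.        ,  1.        ]])}
side {'fx': 431.05856892745817, 'fy': 431.05856892745817, 'cx': 321.17246273385547, 'cy': 196.8547767602886, 'T': array([[-9.30874993e-01, -1.25925915e-01,  3.42949574e-01,
         1.93111954e-01],
       [-3.65337826e-01,  3.21216071e-01, -8.73698179e-01,
         7.86826319e-01],
       [-1.39672390e-04, -9.38596239e-01, -3.45017508e-01,
         4.26942822e-01],
       [ 0.00000000e+00,  0.00000000e+00,  0.00000000e+00,
         1.00000000e+00]])}
{'t': 0.1, 'q': array([-1.04091505e+00,  3.59336583e-01,  1.11691390e-02, -3.00492173e-04,
       -1.22408675e+00, -2.88071941e-01]), 'qd': array([ 0.00024762, -0.00173268,  0.00086908,  0.00059498, -0.00024149,
       -0.00097606]), 'joint_efforts': array([-6.90036304e-04, -5.84159982e+01,  2.93753707e+01,  7.01567486e+00,
        1.02240464e-02, -6.05312903e-05]), 'eef_pos': array([ 0.16147568, -0.65491966,  0.19541218]), 'ee_rot': array([ 3.14011460e+00, -1.43366659e-04, -2.89988553e+00]), 'force': array([ 0.41769439, -0.20472395, -0.57372321]), 'moment': array([ 0.02152662, -0.01929713,  0.01443188]), 'gripper_force': 0.0, 'width': 0.08806167564574469} 0.0188
```

View pics/top0.png

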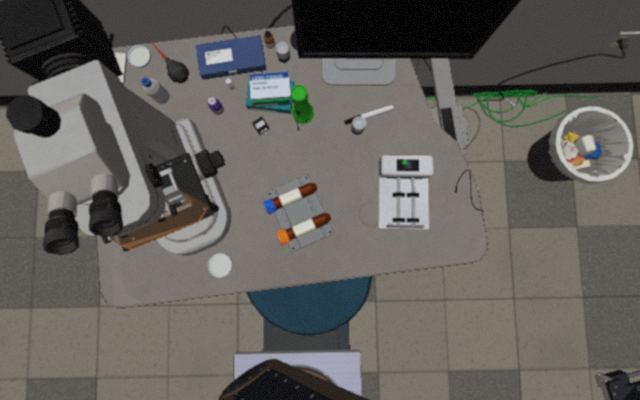

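View pics/side0.png

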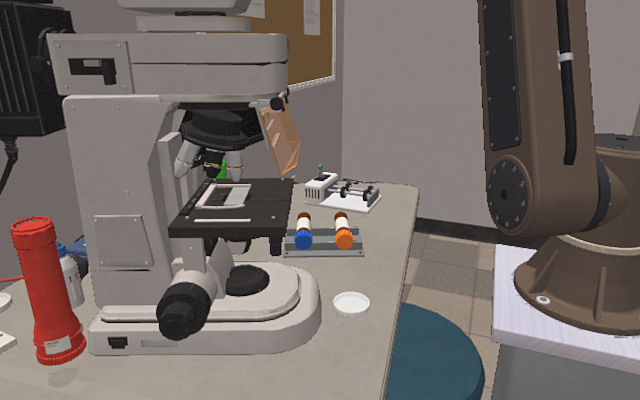

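The top view shows the rack near (298,212) with the orange cap at (285,237), the mixer near (404,195) with its housing up the image, the petri dish at (219,265) and a small cylinder at (359,125). The side view shows both tubes and the lever's green ball at (320,167).

Create h.py:
```python
import numpy as np, cv2
from station import arm, optics
def ray(n,u,v):
    p=optics.camera_params(n);T=p["T"]
    d=T[:3,:3]@np.array([(u-p["cx"])/p["fx"],(v-p["cy"])/p["fy"],1]);return T[:3,3],d
def onz(n,u,v,z):
    o,d=ray(n,u,v);return (o+d*(z-o[2])/d[2])[:2]
def tri(u1,v1,u2,v2):
    o,d=ray("top",u1,v1);p,e=ray("side",u2,v2)
    s=np.linalg.lstsq(np.c_[d,-e],p-o,rcond=None)[0]
    a,b=o+d*s[0],p+e*s[1];return (a+b)/2,np.linalg.norm(a-b)
def proj(n,P):
    p=optics.camera_params(n);c=np.linalg.inv(p["T"])@np.r_[P,1]
    return p["fx"]*c[0]/c[2]+p["cx"],p["fy"]*c[1]/c[2]+p["cy"]
def blobs(m,box,amin=4):
    x0,y0,x1,y1=box;k=np.zeros_like(m);k[y0:y1,x0:x1]=m[y0:y1,x0:x1]
    n,l,s,c=cv2.connectedComponentsWithStats(k,connectivity=8)
    return [(c[i],s[i]) for i in range(1,n) if s[i][4]>=amin]
def hsv(f):return cv2.cvtColor(f,cv2.COLOR_RGB2HSV)
```

Run:
```python
from h import *
t=cv2.imread("pics/top0.png");s=cv2.imread("pics/side0.png")
H=cv2.cvtColor(t,cv2.COLOR_BGR2HSV);S=cv2.cvtColor(s,cv2.COLOR_BGR2HSV)
R=lambda H,a,b:cv2.inRange(H,a,b)
np.set_printoptions(precision=4,suppress=True)
for nm,a,b in(("or",(8,180,150),(16,255,255)),("blue",(105,150,90),(125,255,255)),("amb",(3,120,40),(14,255,140)),("green",(50,120,60),(75,255,255)),("white",(0,0,170),(179,40,255))):
    for c,q in blobs(R(H,a,b),(250,140,445,260)):print("top",nm,c,q,onz("top",*c,.0416))
    for c,q in blobs(R(S,a,b),(270,150,400,270)):print("side",nm,c,q)
cv2.imwrite("pics/z.png",np.vstack([cv2.resize(t[140:255,250:450],None,fx=4,fy=4,interpolation=2)[:,:800],]))
cv2.imwrite("pics/zs.png",cv2.resize(s[150:270,270:400],None,fx=5,fy=5,interpolation=2))
```

```text
top or [283.0609 236.4   ] [277 230  12  14 115] [0.4413 0.0281]
side or [294.25 166.  ] [293 165   3   3   4]
side or [343.9786 238.5643] [336 229  17  20 280]
top blue [269.5357 205.7679] [264 199  12  14 112] [0.5188 0.0613]
side blue [302.8205 239.4982] [295 230  17  20 273]
top amb [307.4589 189.0959] [299 184  18  13 146] [ 0.559 -0.035]
top amb [277.1702 202.383 ] [274 198   8  10  47] [0.527 0.042]
top amb [321.1569 219.4248] [313 214  17  13 153] [ 0.4817 -0.0679]
top amb [290.0156 233.4375] [285 228  10  13  64] [0.4483 0.0107]
side amb [273.7 153.9] [272 150   4   9  10]
side amb [278.1667 166.6667] [277 165   3   5   6]
side amb [303.7083 215.3125] [298 213  12   7  48]
side amb [339.9423 214.8462] [335 212  12   8  52]
side amb [303.6111 228.8889] [298 228  12   4  18]
side amb [342.     228.7143] [337 228  12   4  14]
top green [403.9259 162.1852] [401 160   7   6  27] [ 0.6226 -0.2813]
side green [319.5 166. ] [318 164   4   5  16]
top white [407.441  164.3299] [382 156  51  19 576] [ 0.6169 -0.29  ]
top white [386.8703 201.6136] [379 178  18  50 748] [ 0.523  -0.2341]
[... 1362 characters left out ...]
333 211.8333] [329 210  10   6  18]
side white [347.2857 214.1429] [346 212   3   6   7]
side white [310.8571 217.    ] [310 214   2   7   7]
side white [318.5 214. ] [317 214   4   1   4]
side white [341.1597 222.6134] [335 217  15  14 119]
side white [302.6325 223.    ] [296 218  14  11 117]
side white [325.6364 225.9091] [318 224  16   4  22]
side white [282.5    243.8571] [282 238   3  13  14]
side white [331. 241.] [329 241   5   1   5]
side white [278.1026 257.8974] [270 255  19   6  39]
side white [308.     258.4444] [304 258   9   2   9]
side white [319.5 258. ] [314 258  12   1  12]
side white [281.9942 266.4046] [270 261  34   9 173]
side white [300.5  265.75] [299 265   4   2   4]
```

View pics/z.png

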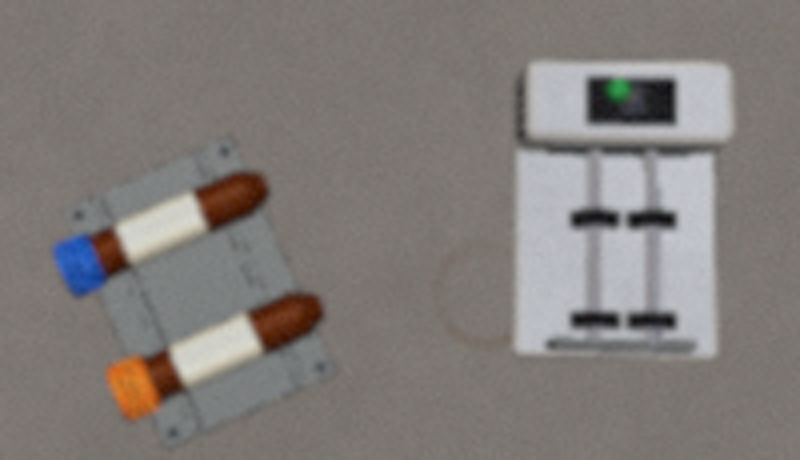

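View pics/zs.png

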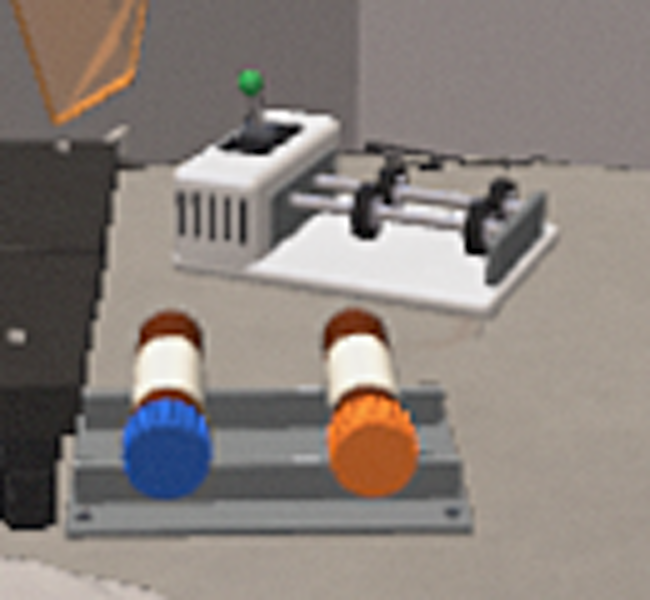

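The zoomed crops show all parts clearly: the wheels at about crop (594/651, 218/320), the mixer housing away from the robot, and the lever leaning to image left (the off side). Next I measure the mixer.

Run:
```python
from h import *
np.set_printoptions(precision=4,suppress=True)
t=cv2.imread("pics/top0.png");s=cv2.imread("pics/side0.png")
H=cv2.cvtColor(t,cv2.COLOR_BGR2HSV)
W=[]
for c,q in blobs(cv2.inRange(H,(0,0,0),(179,255,75)),(388,185,425,223)):print("dark",c,q,onz("top",*c,.046));W.append(onz("top",*c,.046))
print("lever",tri(403.93,162.19,319.5,166.))
m=cv2.inRange(H,(0,0,135),(179,60,255));k=np.zeros_like(m);k[178:232,370:440]=m[178:232,370:440]
k=cv2.morphologyEx(k,cv2.MORPH_CLOSE,np.ones((9,9)))
c=max(cv2.findContours(k,0,1)[0],key=cv2.contourArea);r=cv2.minAreaRect(c)
print("base",r,[onz("top",*p,.012) for p in cv2.boxPoints(r)])
k=np.zeros_like(m);k[145:180,370:440]=m[145:180,370:440]
for y in range(185,228,6):
    x=np.where(m[y,370:440])[0]+370;print(y,x.min(),x.max(),onz("top",x.min()-.5,y,.012),onz("top",x.max()+.5,y,.012))
# expected side projections
for P in((.4638-.394*.07,-.0254+.919*.07,.0416),):print(proj("side",P))
for c,q in blobs(cv2.inRange(H,(0,0,120),(179,60,255)),(345,115,372,135)):print("case?",c,onz("top",*c,.05))
print(onz("top",359,125,.05),onz("top",362,215,.0))
```

```text
dark [398.     194.0645] [393 193  11   3  31] [ 0.541 -0.262]
dark [412.     194.2581] [407 193  11   4  31] [ 0.5397 -0.297 ]
dark [397.9231 219.2692] [393 218  11   3  26] [ 0.4778 -0.2591]
dark [412.5161 219.871 ] [407 218  12   4  31] [ 0.4755 -0.2954]
lever (array([ 0.6121, -0.269 ,  0.0993]), np.float64(0.0007422011737073691))
base ((403.5, 203.49998474121094), (50.99999237060547, 50.99999237060547), 90.0) [array([ 0.5879, -0.2184]), array([ 0.585 , -0.3509]), array([ 0.4529, -0.3442]), array([ 0.4556, -0.2135])]
185 378 428 [ 0.5696 -0.2164] [ 0.5667 -0.3487]
191 378 428 [ 0.5539 -0.2158] [ 0.551  -0.3479]
197 378 428 [ 0.5382 -0.2153] [ 0.5354 -0.3471]
203 378 428 [ 0.5226 -0.2147] [ 0.5198 -0.3463]
209 378 429 [ 0.5071 -0.2141] [ 0.5042 -0.3481]
215 378 429 [ 0.4916 -0.2135] [ 0.4888 -0.3473]
221 378 429 [ 0.4761 -0.213 ] [ 0.4733 -0.3465]
227 378 429 [ 0.4607 -0.2124] [ 0.4579 -0.3457]
(np.float64(344.45875657600953), np.float64(241.87142328051974))
case? [347.5789 115.8947] [ 0.7442 -0.1412]
case? [363.2571 123.425 ] [ 0.7235 -0.1805]
case? [347.2941 130.0588] [ 0.7072 -0.1394]
[ 0.7197 -0.1695] [ 0.4932 -0.1749]
```

Add to h.py:
```python
def go(x,y,z,yaw):
    s=arm.get_state();p=s["eef_pos"];w=s["ee_rot"][2]
    d=np.array([x,y,z])-p;c,n=np.cos(w),np.sin(w)
    dy=(yaw-w+np.pi)%(2*np.pi)-np.pi
    print("pos",p.round(4),"rot",s["ee_rot"].round(3),"q",s["q"].round(2),"t",round(s["t"],2))
    print("row dx %.4f dy %.4f dz %.4f turn %.3f"%(c*d[0]+n*d[1],n*d[0]-c*d[1],-d[2],-dy))
```

```bash
python3 -c "
from h import *
go(.464,-.0245,.17,-1.169)"
```

```text
pos [ 0.1615 -0.6549  0.1954] rot [ 3.14 -0.   -2.9 ] q [-1.04  0.36  0.01 -0.   -1.22 -0.29] t 0.1
row dx -0.4446 dy 0.5397 dz 0.0254 turn -1.731
```

Units first: shifts go in shares of 0.75 m and turns go in shares of 180 degrees. So 0.12 m / 0.75 = 0.16, -0.1 m / 0.75 = -0.1333, -0.4 rad / 3.1416 = -0.1273.

Call:
nudge_tcp(plan={"moves":[[0.088, -0.1333, 0.16, 0, -0.1273], [0.088, -0.1333, 0.16, 0, -0.1273], [0.088, -0.1333, 0.16, 0, -0.1273], [0.088, -0.1333, 0.16, 0, -0.1273]]}, grip_force=20)

```text
t: 0.43
eef_pos: [0.2303, -0.5123, 0.1957]
ee_rot: [3.141, 0.0, -2.493]
force: [0.1, 0.7, 0.5]
width: 0.088
gripper_force: 0.0
```

```bash
python3 -c "
from h import *
go(.464,-.0245,.17,-1.169)"
```

```text
pos [ 0.2303 -0.5123  0.1957] rot [ 3.141  0.    -2.493] q [-0.8   0.17 -0.24 -0.   -1.16 -0.12] t 0.43
row dx -0.4811 dy 0.2474 dz 0.0257 turn -1.324
```

Scaled: -0.481 m / 0.75 = -0.6413, 0.247 m / 0.75 = 0.3293, -1.324 rad / 3.1416 = -0.4214.

Call:
nudge_tcp(plan={"moves":[[0.088, -0.6413, 0.3293, 0.0347, -0.4214], [0.088, -0.6413, 0.3293, 0.0347, -0.4214], [0.088, -0.6413, 0.3293, 0.0347, -0.4214], [0.088, -0.6413, 0.3293, 0.0347, -0.4214], [0.088, -0.6413, 0.3293, 0.0347, -0.4214], [0.088, -0.6413, 0.3293, 0.0347, -0.4214], [0.088, -0.6413, 0.3293, 0.0347, -0.4214], [0.088, -0.6413, 0.3293, 0.0347, -0.4214], [0.088, -0.6413, 0.3293, 0.0347, -0.4214], [0.088, -0.6413, 0.3293, 0.0347, -0.4214], [0.088, -0.6413, 0.3293, 0.0347, -0.4214], [0.088, -0.6413, 0.3293, 0.0347, -0.4214], [0.088, -0.6413, 0.3293, 0.0347, -0.4214], [0.088, -0.6413, 0.3293, 0.0347, -0.4214], [0.088, -0.6413, 0.3293, 0.0347, -0.4214], [0.088, -0.6413, 0.3293, 0.0347, -0.4214], [0.088, -0.6413, 0.3293, 0.0347, -0.4214]]})

```text
t: 1.85
eef_pos: [0.4668, -0.0297, 0.1701]
ee_rot: [3.141, 0.0, -1.176]
force: [-0.2, 0.1, -0.7]
width: 0.0877
gripper_force: 0.0
```

```bash
python3 -c "
from h import *
go(.464,-.0245,.10,-1.169)"
```

```text
pos [ 0.4668 -0.0297  0.1701] rot [ 3.141  0.    -1.176] q [ 0.36  0.03 -0.47 -0.   -1.07  0.04] t 1.85
row dx -0.0059 dy 0.0006 dz 0.0701 turn -0.007
```

Scaled: 0.06 m / 0.75 = 0.08, 0.04 m / 0.75 = 0.0533.

Call:
nudge_tcp(plan={"moves":[[0.088, 0, 0, 0.0533, 0], [0.088, 0, 0, 0.08, 0], [0.088, 0, 0, 0.08, 0], [0.088, 0, 0, 0.08, 0]]})

```text
t: 2.18
eef_pos: [0.4666, -0.0304, 0.1102]
ee_rot: [3.14, -0.0, -1.177]
force: [-0.9, -1.0, 1.0]
width: 0.088
gripper_force: 0.0
```

Run:
```python
from h import *
go(.464,-.0245,.027,-1.169)
f=optics.grab_frame("side")[:,:,::-1];g=optics.grab_frame("top")[:,:,::-1]
a=cv2.resize(f[100:280,230:460],(700,548));b=cv2.resize(g[150:280,220:380],None,fx=3,fy=3)
cv2.imwrite("pics/s1.png",a);cv2.imwrite("pics/t1.png",b)
```

```text
pos [ 0.4666 -0.0304  0.1102] rot [ 3.14  -0.    -1.177] q [ 0.36  0.1  -0.55  0.   -0.93  0.04] t 2.18
row dx -0.0065 dy 0.0002 dz 0.0832 turn -0.008
```

View pics/s1.png

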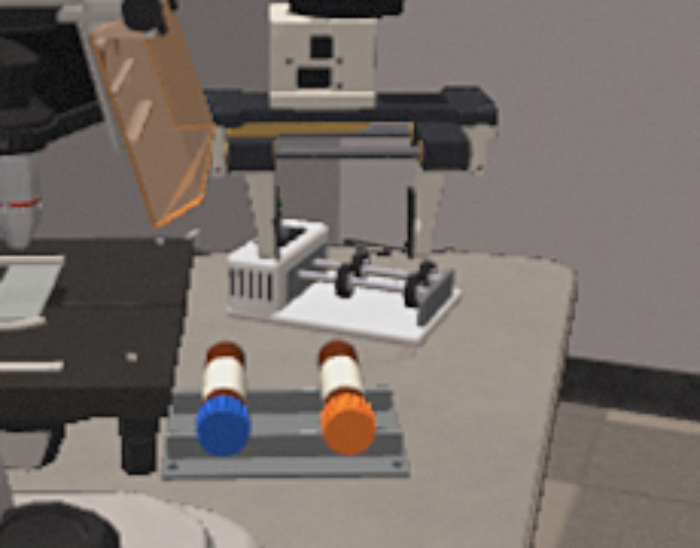

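The gripper sits above the orange tube, with its fingers straddling it (tube at crop (342,400)). I narrow the opening to 60 mm so the fingers stay clear of the blue tube, then go down.

Scaled: 0.083 m / 0.75 = 0.1107, 0.06 m / 0.75 = 0.08, -0.008 rad / 3.1416 = -0.0025.

Call:
nudge_tcp(plan={"moves":[[0.06, -0.008, 0, 0, -0.0025], [0.06, -0.008, 0, 0, -0.0025], [0.06, -0.008, 0, 0, -0.0025], [0.06, -0.008, 0, 0, -0.0025], [0.06, -0.008, 0, 0, -0.0025], [0.06, -0.008, 0, 0.04, -0.0025], [0.06, -0.008, 0, 0.08, -0.0025], [0.06, -0.008, 0, 0.1, -0.0025], [0.06, -0.008, 0, 0.1107, -0.0025], [0.06, -0.008, 0, 0.1107, -0.0025], [0.06, -0.008, 0, 0.1107, -0.0025]]})

```text
t: 3.2
eef_pos: [0.4654, -0.0235, 0.0276]
ee_rot: [3.141, -0.0, -1.167]
force: [0.4, -0.1, 0.3]
width: 0.0596
gripper_force: 0.0
```

Run:
```python
from h import *
go(.464,-.0245,.027,-1.169)
g=optics.grab_frame("top")[:,:,::-1];H=cv2.cvtColor(g,cv2.COLOR_BGR2HSV)
for nm,a,b in(("or",(8,180,150),(16,255,255)),("blue",(105,150,90),(125,255,255))):
    for c,q in blobs(cv2.inRange(H,a,b),(250,140,445,260)):print(nm,c,q[4])
```

```text
pos [ 0.4654 -0.0235  0.0276] rot [ 3.141 -0.    -1.167] q [ 0.37  0.21 -0.66  0.   -0.71  0.03] t 3.2
row dx 0.0003 dy 0.0017 dz 0.0006 turn 0.002
```

Scaled: 0.0015 m / 0.75 = 0.002.

Call:
nudge_tcp(plan={"moves":[[0.05, 0, 0.002, 0, 0], [0.04, 0, 0.002, 0, 0], [0.035, 0, 0.002, 0, 0], [0.032, 0, 0.002, 0, 0], [0.03, 0, 0.002, 0, 0], [0.025, 0, 0.002, 0, 0], [0.02, 0, 0.002, 0, 0], [0.02, 0, 0.002, 0, 0], [0.02, 0, 0.002, 0, 0], [0.02, 0, 0.002, 0, 0]]}, grip_force=15)

```text
t: 4.08
eef_pos: [0.4637, -0.0241, 0.0272]
ee_rot: [3.142, -0.0, -1.168]
force: [-1.4, -0.6, 0.3]
width: 0.0201
gripper_force: 0.0
```

Run:
```python
from h import *
f=optics.grab_frame("side")[:,:,::-1]
cv2.imwrite("pics/s2.png",cv2.resize(f[100:280,230:460],(700,548)))
s=arm.get_state();print(s["width"],s["gripper_force"],s["eef_pos"],s["ee_rot"])
```

```text
0.020063234962439065 0.0 [ 0.46370406 -0.02412421  0.02722722] [ 3.14154979e+00  3.04396350e-05 -1.16781890e+00]
```

View pics/s2.png

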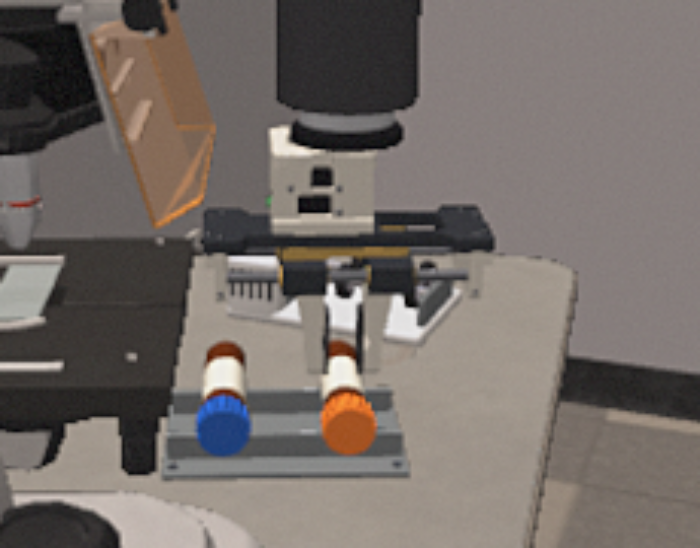

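The picture shows the closed fingers beyond the tube's pointed end (crop (342,340–370)), not astride its middle. I check where the reported TCP should appear.

Run:
```python
from h import *
z=lambda P:tuple(np.round([(a-b)*k for a,b,k in zip(proj("side",P),(230,100),(700/230,548/180))]))
print("tcp",z((.4637,-.0241,.0272)),"origin",z((.464,-.0245,.0416)),"tip",z((.464+.394*.07,-.0245-.919*.07,.0416)),"cap",z((.464-.394*.07,-.0245+.919*.07,.0416)))
g=optics.grab_frame("top")[:,:,::-1];cv2.imwrite("pics/t2.png",cv2.resize(g[130:300,200:400],None,fx=3.5,fy=3.5))
```

```text
tcp (np.float64(340.0), np.float64(408.0)) origin (np.float64(340.0), np.float64(389.0)) tip (np.float64(333.0), np.float64(351.0)) cap (np.float64(348.0), np.float64(432.0))
```

View pics/t2.png

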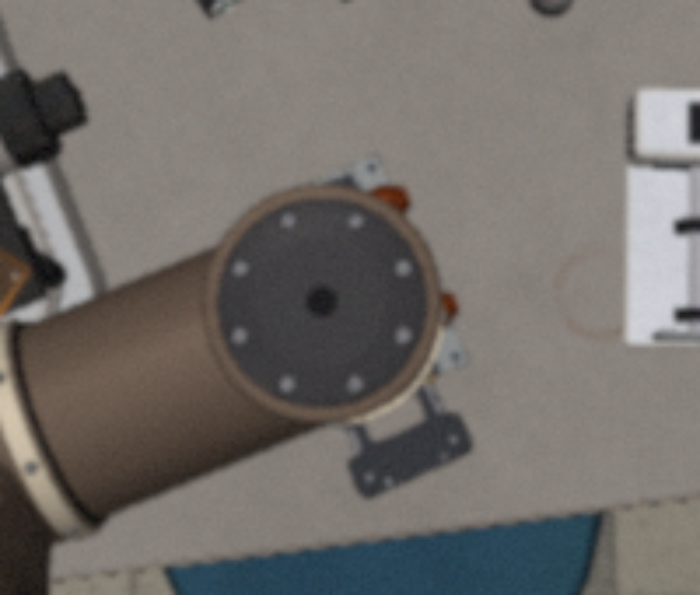

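The top view shows the wrist disc at (292,216) and the gripper body's near end at about (317,260). I compare both with the projections predicted from the reported pose.

Run:
```python
from h import *
np.set_printoptions(precision=4,suppress=True)
for h in(.03,.1,.15,.25,.35,.45):print(h,"top axis px",np.round(proj("top",(.4637,-.0241,h)),1),"side",np.round(proj("side",(.4637,-.0241,h)),1),"disc seen->",onz("top",291.7,215.7,h),"bodyend",onz("top",317.4,260,h))
print("s1 tcp",[ (a-b)*3.043 for a,b in zip(proj("side",(.4666,-.0304,.1102)),(230,100))])
# fingertips s2 crop (342,372): ray points
o,d=ray("side",230+342/3.043,100+372/3.043)
for zz in(.027,.04,.054):print(zz,onz("side",230+342/3.043,100+372/3.043,zz))
```

```text
0.03 top axis px [304.  227.1] side [341.6 232.7] disc seen-> [0.4933 0.0066] bodyend [ 0.3808 -0.0563]
0.1 top axis px [302.9 226.1] side [342.1 202.7] disc seen-> [0.4889 0.002 ] bodyend [ 0.3839 -0.0566]
0.15 top axis px [302.  225.3] side [342.5 180.2] disc seen-> [ 0.4857 -0.0012] bodyend [ 0.3861 -0.0569]
0.25 top axis px [300.  223.3] side [343.4 132.6] disc seen-> [ 0.4794 -0.0077] bodyend [ 0.3904 -0.0574]
0.35 top axis px [297.4 220.9] side [344.3  81.1] disc seen-> [ 0.473  -0.0142] bodyend [ 0.3948 -0.0579]
0.45 top axis px [294.  217.6] side [345.3  25.1] disc seen-> [ 0.4666 -0.0207] bodyend [ 0.3992 -0.0584]
s1 tcp [np.float64(340.4067107252177), np.float64(295.2270641516078)]
0.027 [ 0.4826 -0.0851]
0.04 [ 0.4731 -0.0568]
0.054 [ 0.463  -0.0263]
```

The plan-view position agrees with the report. The side view puts the real fingertips about 27 mm above the reported z, at roughly 0.054 m, and closing to 20 mm with no contact fits that. So I open and go lower in checked steps.

Scaled: 0.017 m / 0.75 = 0.0227, 0.01 m / 0.75 = 0.0133.

Call:
nudge_tcp(plan={"moves":[[0.06, 0, 0, 0, 0], [0.06, 0, 0, 0, 0], [0.06, 0, 0, 0, 0], [0.06, 0, 0, 0, 0], [0.06, 0, 0, 0.0133, 0], [0.06, 0, 0, 0.0227, 0], [0.06, 0, 0, 0.0227, 0], [0.06, 0, 0, 0.0227, 0]]})

```text
t: 4.85
eef_pos: [0.4632, -0.0243, 0.0099]
ee_rot: [3.14, 0.0, -1.168]
force: [-0.0, 0.1, -0.8]
width: 0.0593
gripper_force: 0.0
```

Call:
nudge_tcp(plan={"moves":[[0.06, 0, 0, 0.004, 0], [0.06, 0, 0, 0.008, 0], [0.06, 0, 0, 0.008, 0], [0.06, 0, 0, 0.008, 0]]})

```text
t: 5.18
eef_pos: [0.4636, -0.0242, 0.0042]
ee_rot: [3.141, 0.0, -1.168]
force: [-0.0, -0.5, 0.6]
width: 0.0598
gripper_force: 0.0
```

```bash
python3 - <<'E'
from h import *
f=optics.grab_frame("side")[:,:,::-1]
cv2.imwrite("pics/s3.png",cv2.resize(f[150:270,270:400],None,fx=5,fy=5,interpolation=2))
E
```

```text
(no output)
```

View pics/s3.png

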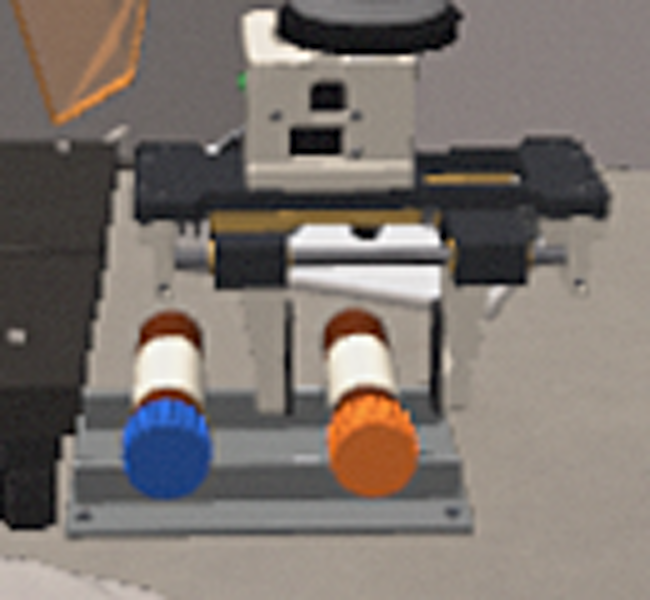

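The fingers now straddle the tube symmetrically (inner faces at crop 288 and 437, tube at 360). The tips are at row 412, about z = 0.030, with no contact force. I go 3 mm lower and close.

Scaled: 0.003 m / 0.75 = 0.004.

Call:
nudge_tcp(plan={"moves":[[0.05, 0, 0, 0.004, 0], [0.04, 0, 0, 0.004, 0], [0.036, 0, 0, 0.004, 0], [0.033, 0, 0, 0.004, 0], [0.03, 0, 0, 0.004, 0], [0.025, 0, 0, 0.004, 0], [0.02, 0, 0, 0.004, 0], [0.02, 0, 0, 0.004, 0], [0.02, 0, 0, 0.004, 0]]}, grip_force=15)

```text
t: 5.98
eef_pos: [0.4632, -0.0243, 0.0013]
ee_rot: [3.141, 0.0, -1.168]
force: [-2.6, -0.9, 3.0]
width: 0.0291
gripper_force: 15.0
```

Scaled: -0.11 m / 0.75 = -0.1467, -0.09 m / 0.75 = -0.12.

Call:
nudge_tcp(plan={"moves":[[0.02, 0, 0, -0.0133, 0], [0.02, 0, 0, -0.04, 0], [0.02, 0, 0, -0.08, 0], [0.02, 0, 0, -0.12, 0], [0.02, 0, 0, -0.1467, 0], [0.02, 0, 0, -0.1467, 0], [0.02, 0, 0, -0.1467, 0]]})

```text
t: 6.57
eef_pos: [0.4648, -0.0236, 0.1123]
ee_rot: [-3.138, 0.0, -1.168]
force: [-1.1, -0.1, -2.0]
width: 0.0292
gripper_force: 15.0
```

Run:
```python
from h import *
go(.509,-.281,.11,-.034)
g=optics.grab_frame("side")[:,:,::-1];H=cv2.cvtColor(g,cv2.COLOR_BGR2HSV)
for nm,a,b in(("or",(8,180,150),(16,255,255)),("blue",(105,150,90),(125,255,255))):
    for c,q in blobs(cv2.inRange(H,a,b),(280,120,445,260),30):print(nm,c,q)
print(proj("side",(.4632-.394*.07,-.0243+.919*.07,.0416)),proj("side",(.4632-.394*.07,-.0243+.919*.07,.1506)))
```

```text
pos [ 0.4648 -0.0236  0.1123] rot [-3.138  0.    -1.168] q [ 0.37  0.09 -0.56 -0.   -0.93  0.03] t 6.57
row dx 0.2541 dy 0.0602 dz 0.0023 turn -1.134
or [343.96028881 187.        ] [335 177  19  20 277]
blue [302.82287823 239.42804428] [295 230  17  20 271]
(np.float64(344.5677813452213), np.float64(242.1447449886621)) (np.float64(345.61865744779755), np.float64(191.1245076217774))
```

Lifted and level. Now I carry it over to the roller.

Scaled: 0.254 m / 0.75 = 0.3387, 0.24 m / 0.75 = 0.32, -1.134 rad / 3.1416 = -0.361.

Call:
nudge_tcp(plan={"moves":[[0.02, 0.0333, 0.008, 0, -0.035], [0.02, 0.0667, 0.016, 0, -0.07], [0.02, 0.1, 0.024, 0, -0.1082], [0.02, 0.1333, 0.032, 0, -0.1432], [0.02, 0.1667, 0.04, 0, -0.1783], [0.02, 0.2, 0.048, 0, -0.2165], [0.02, 0.2333, 0.056, 0, -0.2515], [0.02, 0.2667, 0.064, 0, -0.2865], [0.02, 0.3, 0.072, 0, -0.3247], [0.02, 0.32, 0.076, 0, -0.347], [0.02, 0.3387, 0.08, 0, -0.361], [0.02, 0.3387, 0.08, 0, -0.361], [0.02, 0.3387, 0.08, 0, -0.361], [0.02, 0.3387, 0.08, 0, -0.361]]})

```text
t: 7.78
eef_pos: [0.5073, -0.2808, 0.11]
ee_rot: [-3.141, 0.002, -0.035]
force: [0.7, 0.5, -0.1]
width: 0.0298
gripper_force: 15.0
```

Run:
```python
from h import *
np.set_printoptions(precision=4,suppress=True)
go(.509,-.281,.0176,-.034)
G={n:optics.grab_frame(n)[:,:,::-1] for n in("top","side")}
for n,box in(("top",(370,140,450,290)),("side",(290,100,400,230))):
    H=cv2.cvtColor(G[n],cv2.COLOR_BGR2HSV)
    for nm,a,b in(("or",(8,180,150),(16,255,255)),("amb",(3,120,40),(14,255,140)),("green",(50,120,60),(75,255,255))):
        for c,q in blobs(cv2.inRange(H,a,b),box,8):print(n,nm,c,q,onz("top",*c,.153) if n=="top" else "")
```

```text
pos [ 0.5073 -0.2808  0.11  ] rot [-3.141  0.002 -0.035] q [-0.17  0.28 -0.32 -0.   -0.98  1.7 ] t 7.78
row dx 0.0017 dy 0.0001 dz 0.0924 turn -0.001
top or [415.7792 228.1234] [409 223  15  11 154] [ 0.452  -0.2775]
top amb [415.9038 220.2308] [409 218  13   5  52] [ 0.4695 -0.2786]
side or [377.5714 151.0381] [373 146  11  13 105] 
side amb [340.1967 147.9754] [333 143  15  11 122] 
side amb [370.2273 151.6818] [367 146  12  13  66] 
side amb [382.5769 153.3462] [380 148   5  11  26] 
side amb [303.6875 215.2083] [298 213  12   7  48] 
side amb [303.0714 228.5   ] [299 228   9   2  14] 
side green [319.5 166. ] [318 164   4   5  16]
```

Scaled: 0.085 m / 0.75 = 0.1133, 0.08 m / 0.75 = 0.1067.

Call:
nudge_tcp(plan={"moves":[[0.02, 0, 0, 0.0267, 0], [0.02, 0, 0, 0.06, 0], [0.02, 0, 0, 0.0867, 0], [0.02, 0, 0, 0.1067, 0], [0.02, 0, 0, 0.1133, 0], [0.02, 0, 0, 0.1133, 0], [0.02, 0, 0, 0.1133, 0], [0.02, 0, 0, 0.1133, 0]]})

```text
t: 8.55
eef_pos: [0.5091, -0.2814, 0.0275]
ee_rot: [3.141, -0.002, -0.033]
force: [0.4, 0.1, 0.3]
width: 0.0296
gripper_force: 15.0
```

Run:
```python
from h import *
np.set_printoptions(precision=4,suppress=True)
go(.509,-.281,.0189,-.034)
G={n:optics.grab_frame(n)[:,:,::-1] for n in("top","side")}
for n,box in(("top",(370,140,450,290)),("side",(290,100,400,230))):
    H=cv2.cvtColor(G[n],cv2.COLOR_BGR2HSV)
    for c,q in blobs(cv2.inRange(H,(8,180,150),(16,255,255)),box,8):print(n,c,q,onz("top",*c,.065) if n=="top" else "")
print(proj("side",(.452,-.2785,.0652)))
cv2.imwrite("pics/s4.png",cv2.resize(G["side"][130:230,290:400],None,fx=5,fy=5,interpolation=2))
```

```text
pos [ 0.5091 -0.2814  0.0275] rot [ 3.141 -0.002 -0.033] q [-0.17  0.37 -0.41  0.   -0.79  1.71] t 8.55
row dx -0.0001 dy -0.0004 dz 0.0086 turn 0.001
top [408.0163 228.5366] [402 224  13  10 123] [ 0.4537 -0.2791]
side [375.5294 181.5784] [371 176  11  13 102] 
(np.float64(377.01963995346694), np.float64(183.56924622544608))
```

View pics/s4.png

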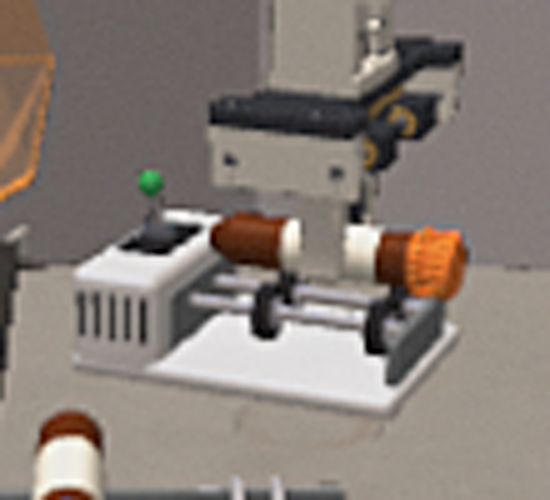

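The tube is level above the wheels, cap at the open end, pointed end just short of the housing. I lower it gently.

Scaled: 0.006 m / 0.75 = 0.008, 0.004 m / 0.75 = 0.0053.

Call:
nudge_tcp(plan={"moves":[[0.02, -0.0013, 0, 0.0027, 0], [0.02, -0.0013, 0, 0.0053, 0], [0.02, -0.0013, 0, 0.008, 0], [0.02, -0.0013, 0, 0.008, 0], [0.02, -0.0013, 0, 0.008, 0]]})

```text
t: 9.07
eef_pos: [0.5069, -0.2813, 0.0201]
ee_rot: [-3.142, 0.0, -0.034]
force: [-0.0, -0.0, -1.5]
width: 0.0295
gripper_force: 15.0
```

Call:
nudge_tcp(plan={"moves":[[0.02, 0, 0, 0.0013, 0], [0.02, 0, 0, 0.0013, 0], [0.02, 0, 0, 0.0013, 0]]})

```text
t: 9.32
eef_pos: [0.5072, -0.2816, 0.0194]
ee_rot: [3.141, -0.0, -0.034]
force: [0.2, -1.9, 1.8]
width: 0.0295
gripper_force: 15.0
```

Scaled: 0.001 m / 0.75 = 0.0013, 0.0004 m / 0.75 = 0.0005.

Call:
nudge_tcp(plan={"moves":[[0.02, 0, 0.0005, 0.0013, 0], [0.02, 0, 0.0005, 0.0013, 0], [0.02, 0, 0.0005, 0.0013, 0]]})

```text
t: 9.57
eef_pos: [0.5073, -0.2822, 0.0189]
ee_rot: [3.141, -0.0, -0.034]
force: [-2.2, -2.9, 4.5]
width: 0.0296
gripper_force: 15.0
```

Seated (4.5 N upward). I release.

Call:
nudge_tcp(plan={"moves":[[0.031, 0, 0, 0, 0], [0.033, 0, 0, 0, 0], [0.036, 0, 0, 0, 0], [0.042, 0, 0, 0, 0], [0.05, 0, 0, 0, 0], [0.06, 0, 0, 0, 0], [0.06, 0, 0, 0, 0], [0.06, 0, 0, 0, 0], [0.06, 0, 0, 0, 0]]}, grip_force=5)

```text
t: 10.32
eef_pos: [0.5071, -0.2817, 0.0182]
ee_rot: [-3.142, 0.0, -0.034]
force: [0.0, -0.3, 0.3]
width: 0.0595
gripper_force: 0.0
```

Call:
nudge_tcp(plan={"moves":[[0.06, 0, 0, -0.0267, 0], [0.06, 0, 0, -0.0667, 0], [0.06, 0, 0, -0.12, 0], [0.06, 0, 0, -0.16, 0], [0.06, 0, 0, -0.2, 0], [0.06, 0, 0, -0.2, 0], [0.06, 0, 0, -0.2, 0]]})

```text
t: 10.9
eef_pos: [0.5083, -0.282, 0.1705]
ee_rot: [3.141, -0.004, -0.034]
force: [-0.4, 0.3, -1.0]
width: 0.0599
gripper_force: 0.0
```

```bash
python3 - <<'E'
from h import *
np.set_printoptions(precision=4,suppress=True)
G={n:optics.grab_frame(n)[:,:,::-1] for n in("top","side")}
for n,box in(("top",(370,140,450,290)),("side",(290,100,400,230))):
    H=cv2.cvtColor(G[n],cv2.COLOR_BGR2HSV)
    for nm,a,b in(("or",(8,180,150),(16,255,255)),("amb",(3,120,40),(14,255,140)),("green",(50,120,60),(75,255,255))):
        for c,q in blobs(cv2.inRange(H,a,b),box,8):print(n,nm,c,q,onz("top",*c,.0592) if n=="top" else "")
print(proj("side",(.451,-.279,.0592)))
go(.6121,-.269+.04,.15,-.034)
E
```

```text
top or [407.7077 229.4692] [401 225  14  10 130] [ 0.4516 -0.2795]
top amb [407.7901 220.5185] [402 217  12   8  81] [ 0.4736 -0.2807]
side or [376.297  184.6535] [372 179  10  13 101] 
side amb [294.2727 141.6364] [290 141   9   2  11] 
side amb [339.9304 180.2522] [333 176  15  11 115] 
side amb [369.0968 184.6452] [366 179  11  12  62] 
side amb [380.5385 187.7692] [375 181   9  12  26] 
side amb [303.617  215.2553] [298 213  12   7  47] 
side amb [303.0714 228.5   ] [299 228   9   2  14] 
side green [319.5 166. ] [318 164   4   5  16] 
(np.float64(377.3332035589947), np.float64(185.69857374666333))
pos [ 0.5066 -0.2814  0.1677] rot [-3.141  0.001 -0.034] q [-0.17  0.22 -0.24 -0.   -1.1   1.71] t 11.0
row dx 0.1037 dy -0.0560 dz 0.0177 turn 0.000
```

The tube rests centred on the wheels. Next I close the fingers and move to the off side of the lever.

Units first: shifts go in shares of 0.75 m and turns go in shares of 180 degrees. So 0.105 m / 0.75 = 0.14, 0.09 m / 0.75 = 0.12.

Call:
nudge_tcp(plan={"moves":[[0.0, 0.04, -0.0747, 0, 0], [0.0, 0.08, -0.0747, 0, 0], [0.0, 0.12, -0.0747, 0, 0], [0.0, 0.1387, -0.0747, 0, 0], [0.0, 0.1387, -0.0747, 0, 0], [0.0, 0.1387, -0.0747, 0, 0], [0.0, 0.1387, -0.0747, 0, 0], [0.0, 0.1387, -0.0747, 0.04, 0], [0.0, 0.1387, -0.0747, 0.08, 0], [0.0, 0.1387, -0.0747, 0.12, 0], [0.0, 0.1387, -0.0747, 0.14, 0], [0.0, 0.1387, -0.0747, 0.14, 0], [0.0, 0.1387, -0.0747, 0.14, 0]]})

```text
t: 12.08
eef_pos: [0.6118, -0.2296, 0.063]
ee_rot: [3.141, 0.002, -0.034]
force: [0.4, -0.8, 1.6]
width: 0.0006
gripper_force: 0.0
```

Run:
```python
from h import *
G=optics.grab_frame("side")[:,:,::-1]
go(.6121,-.2735,.0635,-.034)
H=cv2.cvtColor(G,cv2.COLOR_BGR2HSV)
for c,q in blobs(cv2.inRange(H,(50,120,60),(75,255,255)),(290,100,400,230),3):print(c,q)
cv2.imwrite("pics/s5.png",cv2.resize(G[100:230,270:400],None,fx=4.5,fy=4.5,interpolation=2))
```

```text
pos [ 0.613  -0.2297  0.0643] rot [ 3.141e+00 -1.000e-03 -3.400e-02] q [-0.06  0.43 -0.2   0.   -0.94  1.6 ] t 12.13
row dx 0.0006 dy 0.0438 dz 0.0008 turn 0.000
[321. 166.] [321 165   1   3   3]
```

View pics/s5.png

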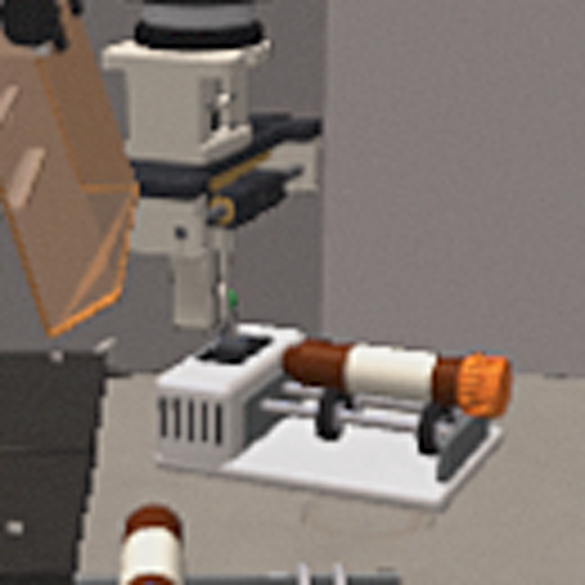

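The fingers stand beside the ball (crop (230,298)), at the right height, on its off side. I push.

Scaled: 0.036 m / 0.75 = 0.048, 0.03 m / 0.75 = 0.04.

Call:
nudge_tcp(plan={"moves":[[0, 0, 0.0133, 0, 0], [0, 0, 0.0267, 0, 0], [0, 0, 0.04, 0, 0], [0, 0, 0.048, 0, 0], [0, 0, 0.048, 0, 0]]})

```text
t: 12.55
eef_pos: [0.6124, -0.2669, 0.0647]
ee_rot: [3.141, -0.003, -0.035]
force: [0.1, 0.8, 0.4]
width: 0.0005
gripper_force: 0.0
```

Call:
nudge_tcp(plan={"moves":[[0, 0, 0.0053, 0, 0], [0, 0, 0.0053, 0, 0], [0, 0, 0.0053, 0, 0]]})

```text
t: 12.8
eef_pos: [0.6112, -0.2695, 0.063]
ee_rot: [3.142, 0.001, -0.034]
force: [-0.2, 0.8, -0.6]
width: 0.0004
gripper_force: 0.0
```

Scaled: 0.005 m / 0.75 = 0.0067, 0.003 m / 0.75 = 0.004.

Call:
nudge_tcp(plan={"moves":[[0, 0, 0.004, 0, 0], [0, 0, 0.0067, 0, 0], [0, 0, 0.0067, 0, 0]]})

```text
t: 13.05
eef_pos: [0.6111, -0.2743, 0.0629]
ee_rot: [-3.141, 0.001, -0.034]
force: [0.3, 1.0, -0.4]
width: 0.0004
gripper_force: 0.4
```

Run:
```python
from h import *
np.set_printoptions(precision=4,suppress=True)
for n,b in(("top",(370,140,450,290)),("side",(290,100,400,230))):
    H=cv2.cvtColor(optics.grab_frame(n)[:,:,::-1],cv2.COLOR_BGR2HSV)
    for c,q in blobs(cv2.inRange(H,(50,100,50),(80,255,255)),b,2):print(n,c,q)
h=np.array([.6121,-.2855,.065])
for a in(.0,.35,.5):print(a,proj("side",h+.036*np.array([0,-np.sin(a),np.cos(a)])))
```

```text
0.0 (np.float64(321.81610234671894), np.float64(163.8737959771607))
0.35 (np.float64(323.42389965151085), np.float64(163.50384190090733))
0.5 (np.float64(324.0544701854503), np.float64(163.82481044467528))
```

Scaled: 0.003 m / 0.75 = 0.004.

Call:
nudge_tcp(plan={"moves":[[0, 0, 0.004, 0, 0], [0, 0, 0.004, 0, 0], [0, 0, 0.004, 0, 0]]})

```text
t: 13.4
eef_pos: [0.6112, -0.2773, 0.0631]
ee_rot: [-3.142, 0.0, -0.034]
force: [0.1, 0.8, -0.8]
width: 0.0007
gripper_force: 0.5
```

Call:
nudge_tcp(plan={"moves":[[0, 0, 0.004, 0, 0], [0, 0, 0.004, 0, 0], [0, 0, 0.004, 0, 0]]})

```text
t: 13.65
eef_pos: [0.6113, -0.2804, 0.0633]
ee_rot: [3.141, -0.0, -0.034]
force: [-0.7, 1.1, -0.7]
width: 0.0007
gripper_force: 0.4
```

Scaled: 0.003 m / 0.75 = 0.004.

Call:
nudge_tcp(plan={"moves":[[0, 0, 0.004, 0, 0], [0, 0, 0.004, 0, 0], [0, 0, 0.004, 0, 0]]})

```text
t: 13.9
eef_pos: [0.6113, -0.2815, 0.0631]
ee_rot: [-3.14, -0.0, -0.034]
force: [0.5, 9.0, 1.0]
width: 0.0007
gripper_force: 4.7
```

End stop reached (9 N). I back off, lift clear and check.

Scaled: -0.16 m / 0.75 = -0.2133, -0.15 m / 0.75 = -0.2.

Call:
nudge_tcp(plan={"moves":[[0, 0, -0.02, 0, 0], [0, 0, -0.04, 0, 0], [0, 0, -0.04, -0.04, 0], [0, 0, -0.04, -0.0933, 0], [0, -0.0533, -0.04, -0.1467, 0], [0, -0.1067, -0.0667, -0.2, 0], [0, -0.16, -0.12, -0.2, 0], [0, -0.2133, -0.1733, -0.2, 0], [0, -0.2133, -0.2, -0.2, 0], [0, -0.2133, -0.2, -0.2, 0], [0, -0.2133, -0.2, -0.2, 0]]})

```text
t: 14.82
eef_pos: [0.454, -0.1249, 0.215]
ee_rot: [-3.141, -0.004, -0.031]
force: [-0.2, 0.1, 1.2]
width: 0.0005
gripper_force: 0.0
```

Run:
```python
from h import *
np.set_printoptions(precision=4,suppress=True)
C={}
for n,box in(("top",(255,140,450,290)),("side",(290,100,400,260))):
    H=cv2.cvtColor(optics.grab_frame(n)[:,:,::-1],cv2.COLOR_BGR2HSV)
    for nm,a,b in(("or",(8,180,150),(16,255,255)),("blue",(105,150,90),(125,255,255)),("green",(50,120,60),(75,255,255))):
        for c,q in blobs(cv2.inRange(H,a,b),box,8):print(n,nm,c,q);C[n+nm]=c
if "topgreen" in C and "sidegreen" in C:print(tri(*C["topgreen"],*C["sidegreen"]))
```

```text
top green [417.1667 162.6111] [415 161   5   5  18]
side or [376.3168 184.5743] [372 179  11  13 101]
side blue [302.8205 239.4982] [295 230  17  20 273]
side green [324.3571 163.2143] [323 161   4   5  14]
(array([ 0.6102, -0.3007,  0.0991]), np.float64(0.0004050636798617099))
```

Run:
```python
from h import *
np.set_printoptions(precision=4,suppress=True)
def cen(g,b):
    x0,y0,x1,y1=b;r=g[y0:y1,x0:x1].astype(float);w=r[...,1]-np.maximum(r[...,0],r[...,2]);w[w<12]=0
    Y,X=np.mgrid[y0:y1,x0:x1];return (w*X).sum()/w.sum(),(w*Y).sum()/w.sum(),w.sum()
B={"top":(392,152,430,172),"side":(312,156,332,172)}
R=[{n:cen(cv2.imread(f"pics/{n}0.png"),B[n]) for n in B},{n:cen(optics.grab_frame(n)[:,:,::-1],B[n]) for n in B}]
for r in R:print(r,tri(*r["top"][:2],*r["side"][:2])[0])
```

```text
{'top': (np.float64(404.19721577726216), np.float64(162.00696055684455), np.float64(1724.0)), 'side': (np.float64(319.52521334367725), np.float64(165.7377812257564), np.float64(1289.0))} [ 0.6123 -0.2696  0.0999]
{'top': (np.float64(417.55278766310795), np.float64(162.19810201660735), np.float64(1686.0)), 'side': (np.float64(324.15384615384613), np.float64(162.96848934198331), np.float64(1079.0))} [ 0.6111 -0.3016  0.0995]
```

```bash
python3 -c "
from station import arm, optics
print(arm.job_done())"
```

```text
the job is handed in; nothing more can be done
None
```

I handed the job in with the orange-capped tube resting free and centred on the roller wheels, cap at the open end. The start lever is against its end stop (9 N on the last push; from the images its value is about 0.92, above the 0.85 needed), the blue-capped tube has not moved, and I steered clear of the objective case and petri dish but did not re-check them in the images; the hand-in printed no verdict.

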